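# Load a sprung blank magazine on the welding bench

### The job

Load the two box-section blanks into the feed magazine: pull the orange follower back by its black grip until the catch holds it, then stand both blanks in the track end to end, between end stop and follower. Finally press the red plate so that the follower springs forward and clamps them, flat in the track, against the end stop. Leave the other things on the bench where they are.

Things in the scene. Friction and masses are not known exactly. Their poses are not given: they have to be found in the camera images.
- magazine: Feed track on a fixed blue plate. Origin: on the bench, mid-width, below the inner face of the end stop; +x along the track to the rear, z up. Plate x -23 to 285, y -52 to 52 mm (catch: to y -106). Track floor at z 10, width 46; side walls with flared lips reach z 29 and y +-33: hold a blank above them. End stop (x = 0) to z 55. Rear plate x 275 to 285, to z 40.
- follower (a joint): Follower's pull-back, m: 0 home (face 10 mm from the end stop), grows along magazine +x, limit 0.195. Its spring (7 to 9 N) always pushes it forward; let go, it runs home. Passing the catch near 0.15 to 0.17 takes up to 16 N: pull to about 0.185, let go, and the catch holds it near 0.165, leaving 175 mm free for blanks. Both blanks clamped: about 0.130.
- follower_grip (a point): Middle of the black upright grip on the orange follower: on the track's middle line, 88 mm above the bench, 22 mm behind the follower's front face. Axes as the magazine. Grip 16 mm along the track, 36 mm across, from 59 mm (top of the orange block, 40 mm along, 42 mm across) to 105 mm above the bench.
- catch (a joint): How far the red catch plate is pressed down, m: 0 up, 0.016 fully down. Sprung, 4 N at the top to 7 N at the bottom. It clicks down and up by itself as the follower is pulled over it. Pressed by more than 0.012 it frees the follower.
- catch_top (a point): Centre of the top face of the red thumb plate (40 mm along the track, 34 mm across), 75 mm above the bench when up, beside the track at magazine x = 192, y = -78. Axes as the magazine.
- blank_a_center (a point): Centre of a bare-metal rectangular tube offcut (blank), 70 mm long (own x, the open ends), 40 mm wide (own y), 60 mm high (own z); 0.2 kg. It starts standing on a 40 mm wide side on the bench, centre 30 mm up; in the track it stands the same way, its length along the track, centre 40 mm above the bench.
- blank_b_center (a point): The second blank, just like the first; either may go next to the end stop.
- tape: Yellow tape measure, 72 x 36 x 66 mm, not to be moved. Origin under its centre.
- grinder: Grey angle grinder lying disc up, about 330 mm long, 75 mm high, side handle; not to be moved. Origin on the bench near its middle.
- magnet: Red flat welding magnet, about 110 x 115 x 20 mm, not to be moved. Origin on the bench below it.
- brush: Brush, 180 mm long, not to be moved. Origin on the bench below it.
Things that resemble listed ones, but are neither listed nor needed, are in the scene too. Leave any purple look-alike of the part that bears blank_a_center alone. Leave any turquoise look-alike of the part that bears blank_b_center alone.

How it is judged (in metres and radians):
On the way, in this order (a step that is already met when the one before it is completed fails the run):
1. the follower is pulled back and the catch holds it, the robot no longer touching it (value of joint follower above 0.16 m and value of joint catch below 0.004 m and contact force between follower and the fingers below 0.3 N), for 0.2 s.
2. both blanks stand in the track while the catch still holds the follower back (x of each of blank_a_center, blank_b_center in the frame of magazine above 0.025 m and y of blank_a_center in the frame of magazine between -0.008 and 0.008 m and z of blank_a_center in the frame of magazine between 0.032 and 0.045 m and angle between the x axis of each of blank_a_center, blank_b_center and the x axis of magazine, either way round below 0.15 rad and angle between the z axis of each of blank_a_center, blank_b_center and the z axis of magazine, either way round below 0.12 rad and y of blank_b_center in the frame of magazine between -0.008 and 0.008 m and z of blank_b_center in the frame of magazine between 0.032 and 0.045 m and value of joint follower above 0.16 m), for 0.2 s.
At the end, for the whole second after the job is handed in: Both blanks flat in the track (within 8 mm of its middle line, 8 degrees along it, 7 degrees upright), one behind the other up to the end stop, still, the follower pressing on them (joint follower 0.124 to 0.138, over 1 N), the catch plate up again (x of blank_a_center in the frame of magazine between 0.025 and 0.115 m and y of blank_a_center in the frame of magazine between -0.008 and 0.008 m and z of blank_a_center in the frame of magazine between 0.032 and 0.045 m and angle between the x axis of each of blank_a_center, blank_b_center and the x axis of magazine, either way round below 0.15 rad and angle between the z axis of each of blank_a_center, blank_b_center and the z axis of magazine, either way round below 0.12 rad and x of blank_b_center in the frame of magazine between 0.025 and 0.115 m and y of blank_b_center in the frame of magazine between -0.008 and 0.008 m and z of blank_b_center in the frame of magazine between 0.032 and 0.045 m and value of joint follower between 0.124 and 0.138 m and value of joint catch below 0.004 m and contact force between follower and anything else above 1 N and linear speed of each of blank_a, blank_b below 0.02 m/s); the robot touches nothing.
It fails at once if the tape measure is moved by more than 30 mm (distance of tape from where it was at the start of the episode above 0.03 m).
It fails at once if the angle grinder is moved by more than 30 mm (distance of grinder from where it was at the start of the episode above 0.03 m).
It fails at once if the welding magnet is moved by more than 30 mm (distance of magnet from where it was at the start of the episode above 0.03 m).
It fails at once if the brush is moved by more than 30 mm (distance of brush from where it was at the start of the episode above 0.03 m).
It also fails if it takes over 72 s, if anything falls off the work surface, if the arm or the gripper's body presses on something with over 40 N, if the wrist force passes 120 N, or if a joint passes its speed limit or range.

### The arm

A 6-joint arm with a two-finger parallel gripper is mounted at the origin on the work surface. World frame = base frame: x ahead of the robot, y to its left, z up, the work surface at z = 0. Lengths are in mm, angles in rad, forces in N, time in s.
With the tool pointing down it reaches from about 275 to 750 mm from the base axis. Payload 10.2 kg.
Tool frame: the origin (TCP) lies at the very end of the fingers, on their centre line; the grasp point (between the pads) lies 19 mm behind it (ctrl.tcp_to_grasp is the distance from the TCP to the grasp point, in mm); z points along the fingers, x is the direction in which the jaws open and shut, and the axes are right-handed (so a half turn about z gives the same grasp; the last joint's range is limited). The gripper opens to 85 mm and grips with 20 to 120 N. Pads are 22 mm wide; open, the fingers measure 114 mm over their backs; the gripper's body (76 mm by 85 mm) begins 54 mm behind the grasp point. The pads swing forward as they close: fully open they stand 13 mm farther back than shut.
Start: joints at [1.039, 0.313, 1.498, -0, 1.331, -0.223], TCP at [159.568, 500.169, 231.294] pointing down, gripper open.
Joint ranges: [-2.94, 2.94], [-0.97, 2.17], [0.19, 2.56], [-1.23, 4.37], [0.02, 3.11], [-2.88, 2.88]. Speed limits (rad/s): [2.39, 2.39, 3.01, 3.14, 3.14, 3.14].

### API

Orientations are given as a unit quaternion [w, x, y, z].
In Python, from rig import monitor, vision, order, ctrl gives the robot as it stands. The module is installed in compiled form; this text tells all that it offers.
- The arm moves only by the shell command python3 -m pendant 'ROWS' [FORCE]. ROWS is JSON, a list that holds one entry, the list of rows, each a list of 5 numbers: the closure, from -1 (fully open) to 1 (shut), then the shift along the world's x, y, z in m, then the turn about the world's z in degrees. In form: [[[fingers, dx, dy, dz, spin], ...]]. A call has 1 to 20 rows; each row is the pose to reach, as a shift and turn from the pose commanded when the call began; what a row does not reach only later rows make up. A row lasts 1/10 s, in which the tool goes at most 50 mm and 8.59 degrees, less where a joint would pass 70% of its speed; a pose out of reach is approached as far as the arm can. A call with a gripper value outside its range is refused whole. The fingers move at their own pace and stop on an object; FORCE is the grip in N (left out, the last holds). Time passes only in rows, so rows that repeat a pose let the fingers close. It gives the time, the measured TCP pose, the force and the opening at its end, in the units of the state.
- monitor.sense(): the state, without advancing time (a new reading comes with each control period).
- vision.capture(name): name is "scene" or "side" or "wrist"; returns (picture, depth): 400x640x3 uint8, red, green, blue; 400x640 float32, mm along the optical axis (not along the pixel's ray), 0 where there is no reading.
- vision.camera_info(name): a dict with "fov_y" (degrees; the focal length in pixels is half the picture's height over the tangent of half this angle, whatever the lens; pixels are square), "cx", "cy" (the principal point, pixels), "distortion" ([k1, k2, p1, p2, k3] as OpenCV has them; the pictures are not rectified), "R" (3x3) and "t" (3): a world point X has camera coordinates R X + t; the wrist camera has in their place "hand_eye" (4x4, takes a point from camera to tool coordinates, whose origin is the TCP and whose axes are the tool frame's). Camera axes: x right, y down, z forward; pixel columns grow to the right and rows downward; lengths in mm; the calibration is good to about 2 mm. A picture is of the moment at which its call begins: read the wrist's pose just before it. camera_info takes no time and is no camera call.
- order.finish_job(): hands the job in, once; it reports no verdict.
The state is a dict: "time_s": time; "joints": joint angles; "dq": joint speeds; "tau": joint torques, N m; "eef_pos": TCP position; "ee_rot": TCP orientation; "force": force on the tool from outside, world axes, zero at the start; "wrist_torque": the same for the moment, N m; "grip_width": opening from 0.0 (shut) to 1.0 (fully open).
Only numpy, scipy, OpenCV 4.12 (cv2) and the standard library are available. Lean on these libraries where they do the work, as an engineer would, in place of code of your own. Each camera call takes 0.05 s, during which the arm holds its last target.

## Working session

There is one attempt and no reset: what is moved stays moved. The work goes in short steps, Python scripts to look and compute and a shell command to move; the robot and the scene stay as the last step left them, time stands still between calls to the robot, and variables do not carry over. Pictures are saved under pics/ and viewed, and the job is handed in when it is done.

```bash
mkdir -p pics
cat > h.py <<'E'
import numpy as np, cv2
from rig import monitor, vision, order, ctrl
def K(ci):
    f=200/np.tan(np.radians(ci["fov_y"])/2)
    return np.array([[f,0,ci["cx"]],[0,f,ci["cy"]],[0,0,1]])
def snap(name,fn):
    s=monitor.sense(); p,d=vision.capture(name)
    np.savez('pics/'+fn+'.npz',p=p,d=d,pos=s["eef_pos"],rot=s["ee_rot"])
    cv2.imwrite('pics/'+fn+'.png',p[:,:,::-1]); return s
def qR(q):
    from scipy.spatial.transform import Rotation as R
    return R.from_quat([q[1],q[2],q[3],q[0]]).as_matrix()
def ext(name,z):
    ci=vision.camera_info(name)
    if "R" in ci: return ci,np.array(ci["R"]),np.array(ci["t"]).ravel()
    H=np.array(ci["hand_eye"]); T=np.eye(4); T[:3,:3]=qR(z['rot']); T[:3,3]=z['pos']
    M=np.linalg.inv(T@H); return ci,M[:3,:3],M[:3,3]
def ray(name,z,uv):
    ci,R,t=ext(name,z)
    n=cv2.undistortPoints(np.array(uv,float).reshape(-1,1,2),K(ci),np.array(ci["distortion"],float)).reshape(-1,2)
    return n,R,t
def pts(name,fn,uv):  # by depth
    z=np.load('pics/'+fn+'.npz'); n,R,t=ray(name,z,uv)
    o=[]
    for (u,v),(a,b) in zip(uv,n):
        w=z['d'][int(v)-1:int(v)+2,int(u)-1:int(u)+2]; w=w[w>0]
        d=np.median(w) if len(w) else np.nan
        o.append(R.T@(np.array([a*d,b*d,d])-t))
    return np.array(o)
def plane(name,fn,uv,h): # intersect z=h
    z=np.load('pics/'+fn+'.npz'); n,R,t=ray(name,z,uv); C=-R.T@t; o=[]
    for a,b in n:
        v=R.T@np.array([a,b,1]); o.append(C+v*(h-C[2])/v[2])
    return np.array(o)
def proj(name,fn,X):
    z=np.load('pics/'+fn+'.npz'); ci,R,t=ext(name,z)
    return cv2.projectPoints(np.array(X,float).reshape(-1,1,3),cv2.Rodrigues(R)[0],t,K(ci),np.array(ci["distortion"],float))[0].reshape(-1,2)
def cloud(name,fn):
    z=np.load('pics/'+fn+'.npz'); v,u=np.mgrid[0:400,0:640]
    uv=np.stack([u,v],-1).reshape(-1,2).astype(float); n,R,t=ray(name,z,uv)
    d=z['d'].reshape(-1,1); P=(np.hstack([n*d,d])-t)@R; P[d[:,0]<=0]=np.nan
    return P.reshape(400,640,3)
E
python3 - <<'E'
from h import *
for n in("scene","side","wrist"): s=snap(n,n+'0'); 
print(s); print(ctrl.tcp_to_grasp)
for n in("scene","side","wrist"): print(n,vision.camera_info(n))
E
```

```text
{'time_s': 0.1, 'joints': array([ 1.03858557e+00,  3.13392128e-01,  1.49836322e+00,  1.37338852e-05,
        1.33099923e+00, -2.23396205e-01]), 'dq': array([ 2.21757221e-04, -2.16971511e-03, -1.20764377e-03,  2.50577512e-04,
        1.08960251e-05, -2.98010216e-04]), 'tau': array([ 2.09615377e-03, -4.12905800e+01, -2.60141248e+01, -2.21972005e-04,
        3.09051793e-03, -1.00413118e-05]), 'eef_pos': array([159.44979325, 499.95958861, 230.79249174]), 'ee_rot': array([ 2.24171953e-04,  8.07444165e-01,  5.89943712e-01, -5.36012673e-04]), 'force': array([ 1.13805834,  1.08901447, -0.27382152]), 'wrist_torque': array([ 0.01479771, -0.01142147,  0.00392093]), 'grip_width': 1.0015679837730287}
18.700000000000003
scene {'fov_y': 46.38429687729602, 'cx': 318.3151223372461, 'cy': 196.0858736843046, 'distortion': array([-0.09278403,  0.        ,  0.        ,  0.        ,  0.        ]), 'R': array([[ 0.78153241,  0.62368855, -0.01482202],
       [ 0.46494506, -0.59812638, -0.65274108],
       [-0.41597258,  0.50324688, -0.75743606]]), 't': array([-473.78150154, -169.90476588, 1492.25903968])}
s
[... 209 characters left out ...]
 -0.01172062],
       [-0.12186354,  0.66398652, -0.73774737],
       [ 0.15023329, -0.72238391, -0.67497514]]), 't': array([ 567.14002363,   98.22360132, 1417.5950938 ])}
wrist {'fov_y': 67.28864807152034, 'cx': 317.50279694914866, 'cy': 199.96648996969014, 'distortion': array([-0.05813353,  0.        ,  0.        ,  0.        ,  0.        ]), 'hand_eye': array([[ 9.99999073e-01, -6.20269740e-04,  1.21237264e-03,
        -1.08998031e+00],
       [ 2.42304969e-04,  9.57086787e-01,  2.89801351e-01,
        -7.42899887e+01],
       [-1.34010084e-03, -2.89800789e-01,  9.57086050e-01,
        -1.42626236e+02],
       [ 0.00000000e+00,  0.00000000e+00,  0.00000000e+00,
         1.00000000e+00]])}
```

View pics/scene0.png

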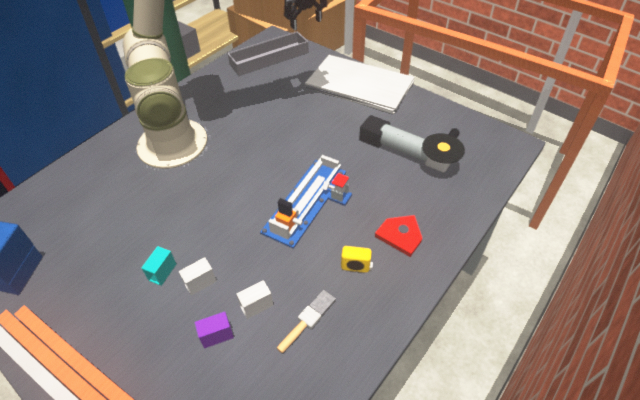

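View pics/side0.png

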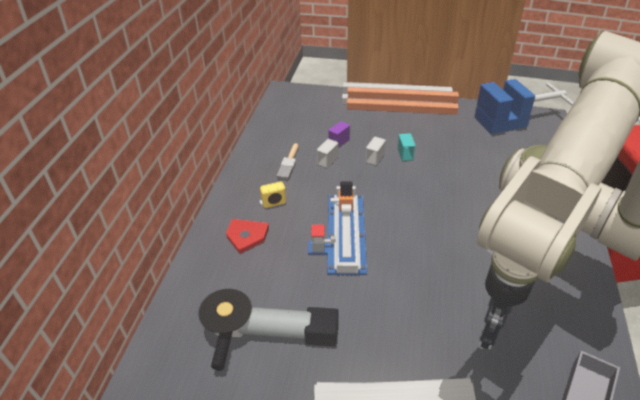

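View pics/wrist0.png

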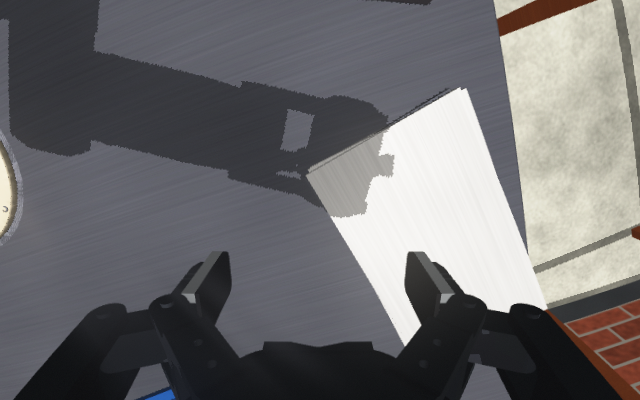

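The scene view shows the magazine from about (280,232) to (330,160). The orange follower and black grip are at (287,213), and the red catch is at (340,182). These could be taken for blanks in the scene view:
- bare metal at (198,276)
- bare metal at (255,297)
- turquoise at (158,265)
- purple at (213,329)

By the description I want the two bare-metal ones. Next I'll check them in crops.

Run:
```python
import cv2
a=cv2.imread('pics/scene0.png'); b=cv2.imread('pics/side0.png')
cv2.imwrite('pics/c1.png',cv2.resize(a[235:355,130:310],None,fx=4.4,fy=4.4,interpolation=cv2.INTER_CUBIC))
cv2.imwrite('pics/c2.png',cv2.resize(a[145:250,255:365],None,fx=5.5,fy=5.5,interpolation=cv2.INTER_CUBIC))
cv2.imwrite('pics/c3.png',cv2.resize(b[170:285,290:390],None,fx=5,fy=5,interpolation=cv2.INTER_CUBIC))
```

```text
(no output)
```

View pics/c1.png

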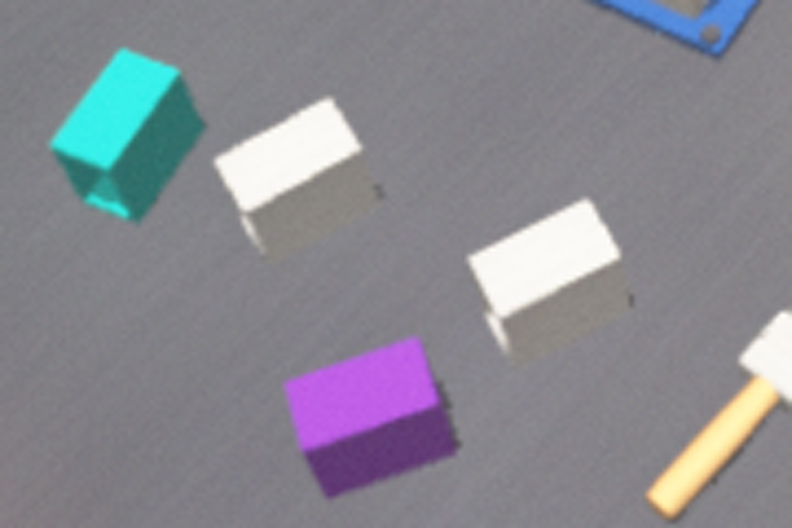

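View pics/c2.png

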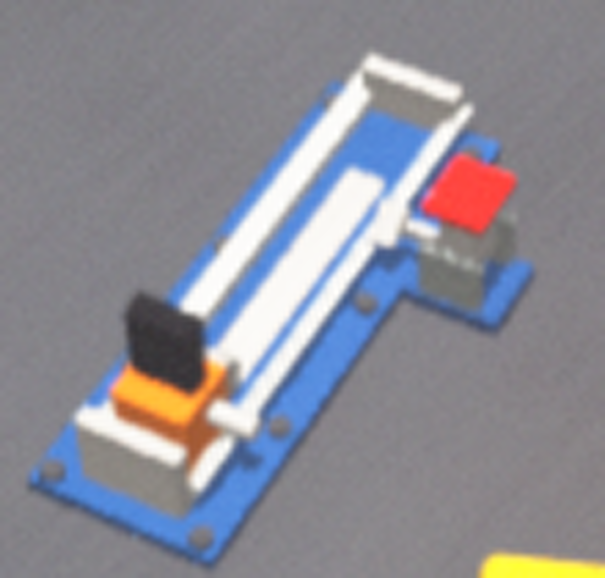

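View pics/c3.png

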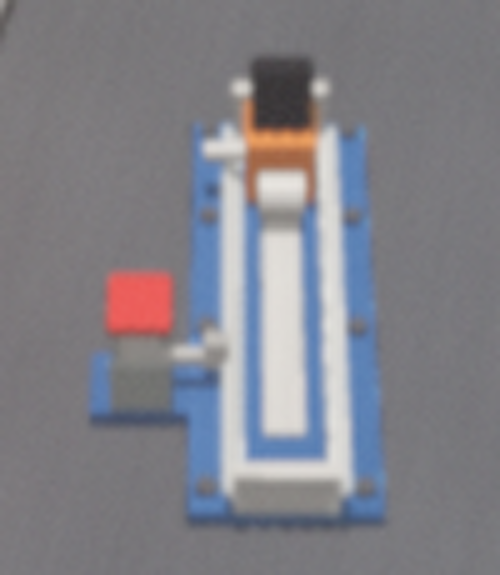

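The crops show the two bare-metal blanks at scene (198,276) and (255,297), and the turquoise and purple ones are clearly different parts. I'll fit the magazine pose from corner pixels in both views, and the blanks from their top corners.

```bash
cat > fit.py <<'E'
from h import *
from scipy.optimize import least_squares
def w(p,X):
    X=np.array(X,float);c,s=np.cos(p[2]),np.sin(p[2])
    return np.stack([p[0]+c*X[:,0]-s*X[:,1],p[1]+s*X[:,0]+c*X[:,1],X[:,2]],1)
def fit(obs,p0):
    def r(p): return np.concatenate([(proj(n,f,w(p,X))-uv).ravel() for n,f,X,uv in obs])
    s=least_squares(r,p0,loss='soft_l1'); return s.x,r(s.x).reshape(-1,2)
E
python3 - <<'E'
from fit import *
c=lambda L,o,s:np.array(L,float)/s+np.array(o)-0.5+0.5/s
A=c([(30,487),(210,566),(462,153),(517,180),(475,230),(424,203)],(255,145),5.5)
XA=[(-23,52,0),(-23,-52,0),(212,-61,75),(212,-95,75),(172,-95,75),(172,-61,75)]
B=c([(187,522),(387,520),(172,270),(108,272)],(290,170),5)
XB=[(285,-52,0),(285,52,0),(172,-61,75),(172,-95,75)]
print(plane('scene','scene0',A[:2],0),plane('side','side0',B[:2],0), plane('scene','scene0',A[2:],75))
p0=np.array([500.,0,1.5])
m=plane('scene','scene0',A[:2],0).mean(0); r=plane('scene','scene0',A[2:],75).mean(0)
d=r-m; p0=np.array([m[0],m[1],np.arctan2(d[1],d[0])-np.arctan2(-78,215)])
for o in ([('scene','scene0',XA,A)],[('side','side0',XB,B)],[('scene','scene0',XA,A),('side','side0',XB,B)]):
    p,e=fit(o,p0); print(p,np.degrees(p[2]),np.abs(e).max()); 
print(e.round(1))
# blanks tops: 
T={'b1':[(213,160),(331,97),(363,150),(246,213)],'b2':[(467,258),(588,198),(621,257),(497,318)],'turq':[(122,48),(180,68),(107,170),(51,146)],'purp':[(285,383),(417,337),(440,404),(302,450)]}
for k,v in T.items():
    uv=c(v,(130,235),4.4); P=plane('scene','scene0',uv,60); ctr=P.mean(0)
    d=P[1]-P[0]+P[2]-P[3]; print(k,ctr.round(1),np.degrees(np.arctan2(d[1],d[0])),[np.linalg.norm(P[i]-P[i-1]).round(1) for i in range(4)])
C=cloud('scene','scene0')
for n,u,v in (('grip',286,206),('tape',356,258),('brush',315,310),('magnet',402,232),('grinder',440,150)): print(n,C[v,u].round(0))
E
```

```text
[[472.30650757 -83.62348073   0.        ]
 [572.12873538 -64.61570666   0.        ]] [[522.35475668 233.40289232   0.        ]
 [418.80981417 212.90570075   0.        ]] [[545.56808688 167.86869578  75.        ]
 [578.42386966 169.82406543  75.        ]
 [581.95442912 130.10387847  75.        ]
 [551.2617422  129.01650994  75.        ]]
[518.45638728 -52.15534743   1.73261802] 99.27169981957839 1.3784835545956753
[524.19344898 -56.41578064   1.76115836] 100.90694083914542 0.3914399919877951
[519.74565173 -53.88149798   1.74240642] 99.8325338373398 1.4378251659273928
[[-0.4  0.5]
 [ 0.   1.3]
 [-1.1  0.2]
 [-0.1 -0.5]
 [ 1.  -0. ]
 [-0.9  0.5]
 [-0.2  0.7]
 [-0.6  1.4]
 [ 0.1  0.6]
 [ 0.2  0.1]]
b1 [ 459.1 -288.2   60. ] 73.08293462079669 [np.float64(41.0), np.float64(71.9), np.float64(41.5), np.float64(70.0)]
b2 [ 612.4 -246.7   60. ] 68.71688268190053 [np.float64(39.8), np.float64(70.8), np.float64(40.8), np.float64(71.0)]
turq [ 358.9 -328.9   60. ] 16.62174932634592 [np.float64(70.5), np.float64(39.2), np.float64(72.4), np.float64(38.4)]
purp [ 593.6 -360.3   60. ] 59.91969938725469 [np.float64(38.6), np.float64(69.2), np.float64(40.2), np.float64(70.5)]
grip [528. -30. 105.]
tape [743. -24.  61.]
brush [ 738. -177.   22.]
magnet [777. 139.  21.]
grinder [723. 425.  71.]
```

```bash
python3 -m pendant '[[[-1,0.32,-0.44,0.03,28],[-1,0.32,-0.44,0.03,28],[-1,0.32,-0.44,0.03,28],[-1,0.32,-0.44,0.03,28],[-1,0.32,-0.44,0.03,28],[-1,0.32,-0.44,0.03,28],[-1,0.32,-0.44,0.03,28],[-1,0.32,-0.44,0.03,28],[-1,0.32,-0.44,0.03,28],[-1,0.32,-0.44,0.03,28],[-1,0.32,-0.44,0.03,28],[-1,0.32,-0.44,0.03,28],[-1,0.32,-0.44,0.03,28],[-1,0.32,-0.44,0.03,28],[-1,0.32,-0.44,0.03,28]]]' 40
python3 - <<'E'
from h import *
s=snap('wrist','w1'); print(s['eef_pos'],s['dq'].round(3),s['time_s'])
E
```

```text
time_s: 1.65
eef_pos: [478.9, 61.4, 261.3]
ee_rot: [-0.0, 0.64, 0.768, 0.0]
force: [0.0, 0.2, -0.1]
grip_width: 1.002
[478.85487781  61.41152717 261.33336546] [ 0.002 -0.003 -0.004 -0.001 -0.    -0.003] 1.65
```

View pics/w1.png

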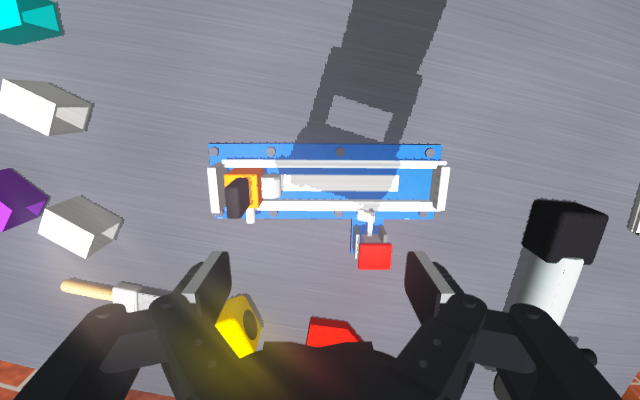

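The wrist view shows the whole magazine, follower at (240,190) and red plate at (374,256). Both bare blanks are at the left, (45,107) and (80,226). I'll enlarge it to refine the poses.

Run:
```python
import cv2
a=cv2.imread('pics/w1.png')
cv2.imwrite('pics/c4.png',cv2.resize(a[135:280,200:460],None,fx=3,fy=3,interpolation=cv2.INTER_CUBIC))
cv2.imwrite('pics/c5.png',cv2.resize(a[70:265,0:135],None,fx=3,fy=3,interpolation=cv2.INTER_CUBIC))
```

```text
(no output)
```

View pics/c4.png

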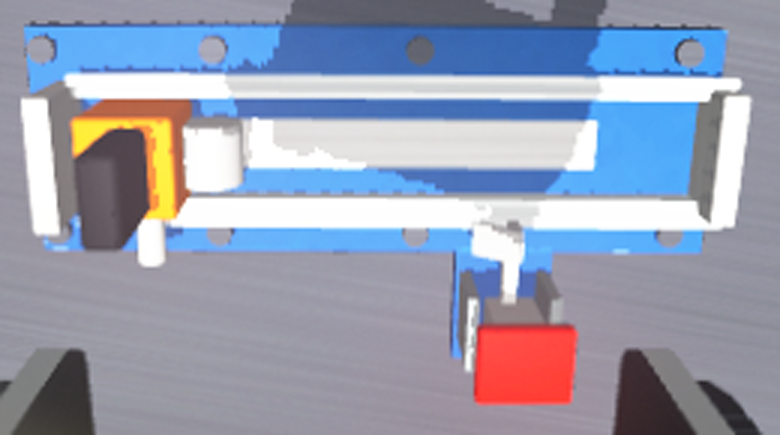

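View pics/c5.png

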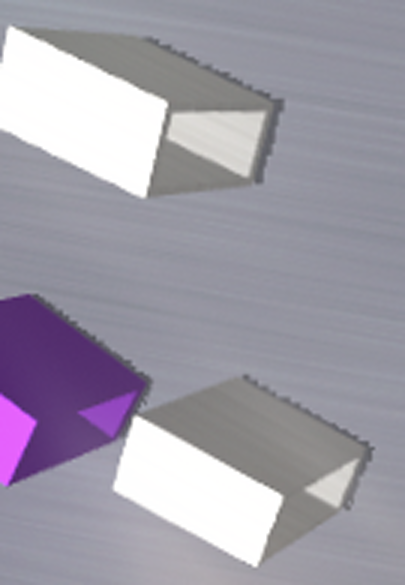

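Run:
```python
from fit import *
c=lambda L,o,s:np.array(L,float)/s+np.array(o)-0.5+0.5/s
A=c([(27,26),(726,28),(702,252),(477,326),(575,325),(574,404),(475,404),(80,163),(117,163),(117,248),(82,248)],(200,135),3)
XA=[(-23,52,5),(285,52,5),(285,-52,5),(172,-61,75),(212,-61,75),(212,-95,75),(172,-95,75),(24,18,105),(40,18,105),(40,-18,105),(24,-18,105)]
p,e=fit([('wrist','w1',XA,A)],[520,-54,1.74]); print(p,np.degrees(p[2])); print(e.round(1))
g=w(p,[(32,0,88),(192,-78,75),(217,0,88),(40,0,40),(130,0,40)]); print(g.round(1))
E1=c([(48,97),(60,233)],(200,135),3); P=plane('wrist','w1',E1,55)
cs,sn=np.cos(p[2]),np.sin(p[2])
def loc(P): d=P[:,:2]-p[:2]; return np.stack([d@[cs,sn],d@[-sn,cs]],1)
print('endstop local',loc(P).round(1))
# blanks top outer corners z60
for k,v in {'b1 known 2 right':[(168,102),(147,198)],'b2':[(135,413),(282,495),(258,567),(112,491)]}.items():
    P=plane('wrist','w1',c(v,(0,70),3),60); print(k,P.round(1).tolist(),P.mean(0).round(1))
    if len(P)==4:
        d=P[1]-P[0]+P[2]-P[3]; print(np.degrees(np.arctan2(d[1],d[0])))
Cl=cloud('wrist','w1'); Q=Cl.reshape(-1,3); 
L=loc(Q); 
m=(Q[:,2]>98)&(Q[:,2]<112)&(abs(L[:,0]-32)<40)&(abs(L[:,1])<40); print('grip top cloud',m.sum(),np.percentile(L[m],[2,50,98],axis=0).round(1).tolist(),np.median(Q[m,2]))
m=(Q[:,2]>70)&(Q[:,2]<80)&(abs(L[:,0]-192)<40)&(abs(L[:,1]+78)<40); print('red cloud',m.sum(),np.percentile(L[m],[2,50,98],axis=0).round(1).tolist(),np.median(Q[m,2]))
```

```text
[519.5216523  -54.5722615    1.74780606] 100.14191039448153
[[ 0.1 -0.7]
 [-0.7 -0.2]
 [-1.4 -1.3]
 [ 1.   1.1]
 [ 1.5  1.4]
 [-0.5  0.1]
 [ 0.4  0.1]
 [-2.9 -2.7]
 [ 0.2 -2.7]
 [ 2.6  1.8]
 [-0.6  1.7]]
[[513.9 -23.1  88. ]
 [562.5 148.2  75. ]
 [481.3 159.   88. ]
 [512.5 -15.2  40. ]
 [496.6  73.4  40. ]]
endstop local [[  0.5  28.8]
 [  0.3 -28. ]]
b1 known 2 right [[448.5, -250.1, 60.0], [487.1, -260.8, 60.0]] [ 467.8 -255.4   60. ]
b2 [[580.1, -273.3, 60.0], [605.7, -208.2, 60.0], [643.4, -221.4, 60.0], [619.5, -288.1, 60.0]] [ 612.2 -247.8   60. ]
69.44325828739169
grip top cloud 476 [[24.9, -15.7], [32.8, 1.5], [39.2, 17.4]] 104.53307025133617
red cloud 880 [[171.8, -94.1], [191.2, -76.4], [210.5, -60.9]] 75.03717382074734
```

```bash
python3 -m pendant '[[[-1,0.0345,-0.083,-0.03,0],[-1,0.0345,-0.083,-0.08,0],[-1,0.0345,-0.083,-0.12,0],[-1,0.0345,-0.083,-0.12,0],[-1,0.0345,-0.083,-0.16,0],[-1,0.0345,-0.083,-0.19,0],[-1,0.0345,-0.083,-0.19,0],[-1,0.0345,-0.083,-0.19,0],[0.2,0.0345,-0.083,-0.19,0],[1,0.0345,-0.083,-0.19,0],[1,0.0345,-0.083,-0.19,0],[1,0.0345,-0.083,-0.19,0],[1,0.0345,-0.083,-0.19,0],[1,0.0345,-0.083,-0.19,0],[1,0.0345,-0.083,-0.19,0],[1,0.0345,-0.083,-0.19,0]]]' 40
python3 - <<'E'
from h import *
s=snap('wrist','w2'); print(s['force'],s['grip_width'],s['time_s'])
E
```

```text
time_s: 3.3
eef_pos: [514.2, -23.0, 71.7]
ee_rot: [0.0, 0.641, 0.768, 0.0]
force: [-1.6, -1.0, 5.4]
grip_width: 0.179
[-1.55120989 -1.00938136  5.42322697] 0.17906356536098977 3.3
```

View pics/w2.png

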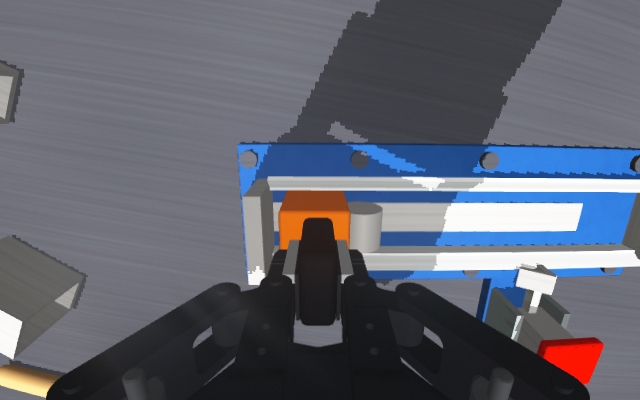

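The fingers have closed on the black grip (about 15 mm opening). Next is the pull-back.

```bash
python3 -m pendant '[[[1,-0.0018,0.0098,0,0],[1,-0.0053,0.0295,0,0],[1,-0.0088,0.0492,0,0],[1,-0.0124,0.0689,0,0],[1,-0.0159,0.0886,0,0],[1,-0.0194,0.1083,0,0],[1,-0.0229,0.128,0,0],[1,-0.0256,0.143,0,0],[1,-0.0273,0.1526,0,0],[1,-0.029,0.1624,0,0],[1,-0.0308,0.1723,0,0],[1,-0.0326,0.1821,0,0],[1,-0.0328,0.1831,0,0],[1,-0.0328,0.1831,0,0]]]' 40
python3 - <<'E'
from h import *
s=snap('wrist','w3'); print(s['force'],s['grip_width'],s['time_s'])
E
```

```text
time_s: 4.75
eef_pos: [481.8, 159.4, 71.6]
ee_rot: [0.001, 0.641, 0.768, -0.0]
force: [0.8, -9.8, 5.5]
grip_width: 0.184
[ 0.82213302 -9.77446684  5.48299118] 0.1841080978827103 4.75
```

View pics/w3.png

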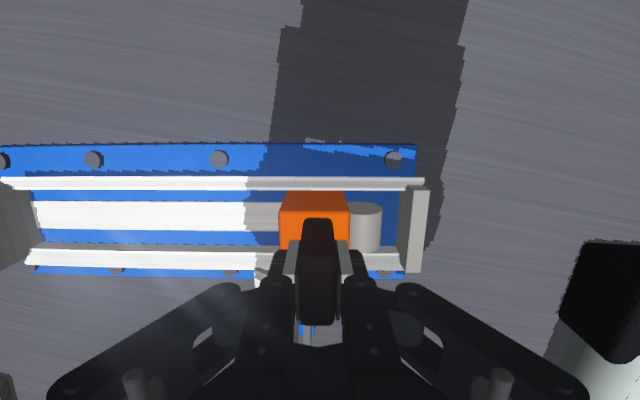

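Pulled to about 0.185. I'll ease forward to near the catch position, open and rise.

```bash
python3 -m pendant '[[[1,0.0009,-0.0049,0,0],[1,0.0018,-0.0098,0,0],[1,0.0026,-0.0148,0,0],[1,0.0031,-0.0172,0,0],[1,0.0031,-0.0172,0,0],[-1,0.0031,-0.0172,0,0],[-1,0.0031,-0.0172,0,0],[-1,0.0031,-0.0172,0,0],[-1,0.0031,-0.0172,0,0],[-1,0.0031,-0.0172,0,0],[-1,0.0031,-0.0172,0.04,0],[-1,0.0031,-0.0172,0.08,0],[-1,0.0031,-0.0172,0.12,0],[-1,0.0031,-0.0172,0.15,0],[-1,0.0031,-0.0172,0.15,0]]]' 40
python3 - <<'E'
from h import *
s=snap('wrist','w4'); print(s['force'],s['grip_width'],s['time_s'])
E
```

```text
time_s: 6.3
eef_pos: [485.8, 143.3, 225.3]
ee_rot: [0.003, 0.641, 0.768, 0.003]
force: [-0.6, -1.2, -0.9]
grip_width: 1.003
[-0.55927716 -1.17859276 -0.94962604] 1.002600780739352 6.3
```

View pics/w4.png

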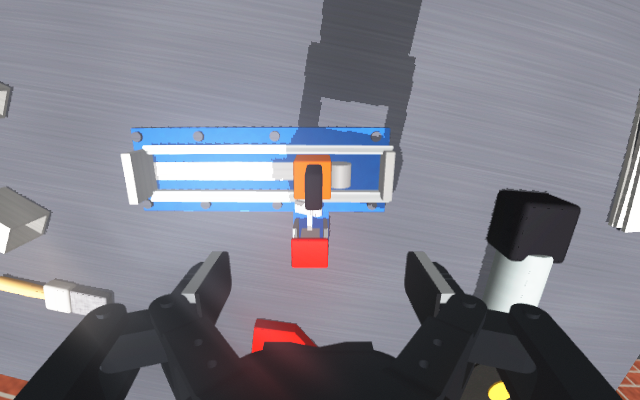

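The wrist view shows the follower (312,177) standing beside the catch, held with nothing touching it. Now I'll go over the blanks, check the held position by depth, and refine both blank poses.

```bash
python3 - <<'E'
from h import *
Q=cloud('wrist','w4').reshape(-1,3); p=[519.5,-54.6,1.7478]; c,s=np.cos(p[2]),np.sin(p[2]); d=Q[:,:2]-p[:2]; L=np.stack([d@[c,s],d@[-s,c]],1)
m=(Q[:,2]>98)&(Q[:,2]<112)&(abs(L[:,0]-197)<40)&(abs(L[:,1])<40); print(np.percentile(L[m],[2,50,98],axis=0),'expect grip x 197')
E
python3 -m pendant '[[[-1,-0.005,-0.431,0.02,-117],[-1,-0.005,-0.431,0.02,-117],[-1,-0.005,-0.431,0.02,-117],[-1,-0.005,-0.431,0.02,-117],[-1,-0.005,-0.431,0.02,-117],[-1,-0.005,-0.431,0.02,-117],[-1,-0.005,-0.431,0.02,-117],[-1,-0.005,-0.431,0.02,-117],[-1,-0.005,-0.431,0.02,-117],[-1,-0.005,-0.431,0.02,-117],[-1,-0.005,-0.431,0.02,-117],[-1,-0.005,-0.431,0.02,-117],[-1,-0.005,-0.431,0.02,-117],[-1,-0.005,-0.431,0.02,-117],[-1,-0.005,-0.431,0.02,-117],[-1,-0.005,-0.431,0.02,-117]]]' 40
python3 - <<'E'
from h import *
s=snap('wrist','w5'); print(s['force'],s['joints'],s['time_s'])
E
```

```text
[[188.74392193 -16.02961583]
 [196.10219818   1.75915194]
 [203.39249635  17.99804184]] expect grip x 197
time_s: 7.95
eef_pos: [479.2, -287.7, 240.3]
ee_rot: [-0.0, 0.99, -0.144, -0.001]
force: [-0.1, -0.6, -0.1]
grip_width: 1.002
[-0.12235154 -0.63615905 -0.11485905] [-7.50343117e-01  3.82943967e-01  1.37639115e+00  1.28670528e-05
  1.38393454e+00 -4.61657661e-01] 7.95
```

View pics/w5.png

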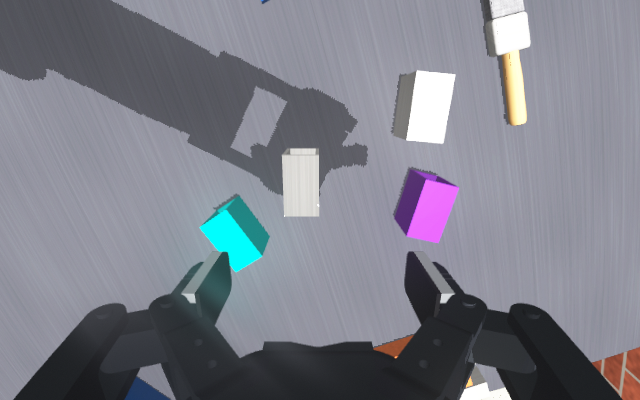

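The follower is held at about 0.164. In this view the bare blanks are at (301,182), in shadow, and (428,106). The turquoise one is at (236,233) and the purple one at (430,207). I'll measure the top faces by depth.

Run:
```python
from h import *
C=cloud('wrist','w5')
for k,(u,v) in {'b1':(301,185),'b2':(428,106),'turq':(236,240),'purp':(432,207)}.items():
    w=np.zeros((400,640),bool); w[v-55:v+56,u-50:u+51]=True
    m=(w&(C[...,2]>54)&(C[...,2]<66)).astype(np.uint8)
    n,l=cv2.connectedComponents(m); P=C[l==l[v,u]]
    r=cv2.minAreaRect(P[:,:2].astype(np.float32)); 
    b=cv2.boxPoints(r); e=[b[1]-b[0],b[2]-b[1]]; e=max(e,key=np.linalg.norm)
    print(k,len(P),np.round(r[0],1),np.round(r[1],1),'yaw',np.degrees(np.arctan2(e[1],e[0]))%180,'z',np.median(P[:,2]))
a=cv2.imread('pics/w5.png'); cv2.imwrite('pics/c6.png',cv2.resize(a[50:230,265:475],None,fx=3.3,fy=3.3,interpolation=cv2.INTER_CUBIC))
```

```text
b1 2187 [ 457.8 -290. ] [69.4 39.4] yaw 73.47294 z 59.843634000719284
b2 2741 [ 612.2 -247.8] [70.3 41.2] yaw 69.18332 z 60.066177975993874
turq 1866 [ 358.8 -331. ] [41.1 70.6] yaw 106.44833 z 59.644857837234255
purp 2121 [ 592.9 -362. ] [69.9 41.9] yaw 60.254257 z 59.90021817086116
```

View pics/c6.png

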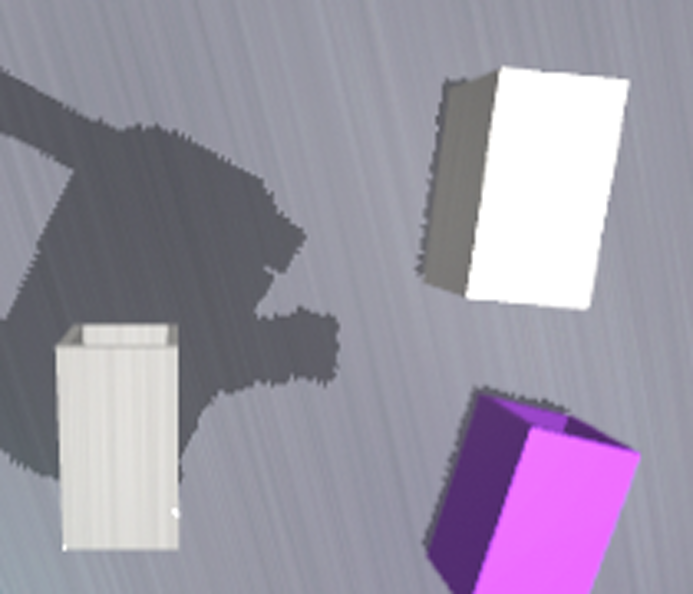

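```bash
python3 -m pendant '[[[-1,-0.0215,-0.0015,-0.04,0],[-1,-0.0215,-0.0015,-0.08,0],[-1,-0.0215,-0.0015,-0.12,0],[-1,-0.0215,-0.0015,-0.155,0],[-1,-0.0215,-0.0015,-0.19,0],[-1,-0.0215,-0.0015,-0.217,0],[-1,-0.0215,-0.0015,-0.217,0],[-1,-0.0215,-0.0015,-0.217,0],[0,-0.0215,-0.0015,-0.217,0],[1,-0.0215,-0.0015,-0.217,0],[1,-0.0215,-0.0015,-0.217,0],[1,-0.0215,-0.0015,-0.217,0],[1,-0.0215,-0.0015,-0.217,0],[1,-0.0215,-0.0015,-0.217,0]]]' 50
python3 - <<'E'
from h import *
s=snap('wrist','w6'); print(s['force'],s['grip_width'],s['time_s'])
E
```

```text
time_s: 9.4
eef_pos: [458.2, -289.8, 25.3]
ee_rot: [0.0, 0.989, -0.145, 0.001]
force: [-0.3, 1.1, 6.9]
grip_width: 0.463
[-0.29970292  1.10706261  6.87125186] 0.4627942489258912 9.4
```

View pics/w6.png

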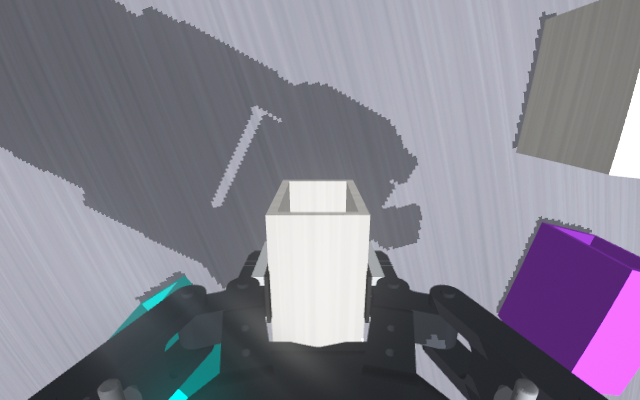

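```bash
python3 -m pendant '[[[1,0,0,0.04,0],[1,0,0,0.08,0],[1,0,0,0.1,0],[1,0.0073,0.0366,0.1,8],[1,0.0164,0.0823,0.1,16],[1,0.0255,0.128,0.1,24],[1,0.0346,0.174,0.1,26.8],[1,0.0437,0.219,0.1,26.8],[1,0.051,0.256,0.1,26.8],[1,0.0546,0.2742,0.1,26.8],[1,0.0546,0.2742,0.09,26.8],[1,0.0546,0.2742,0.07,26.8],[1,0.0546,0.2742,0.06,26.8],[1,0.0546,0.2742,0.06,26.8],[1,0.0546,0.2742,0.06,26.8]]]' 50
python3 - <<'E'
from h import *
s=snap('wrist','w7'); print(s['force'],s['grip_width'],s['time_s'])
E
```

```text
time_s: 10.95
eef_pos: [512.5, -15.8, 84.5]
ee_rot: [0.0, 0.996, 0.088, -0.0]
force: [0.4, -0.4, -2.0]
grip_width: 0.461
[ 0.43322564 -0.37689564 -1.97074076] 0.4614642067979196 10.95
```

View pics/w7.png

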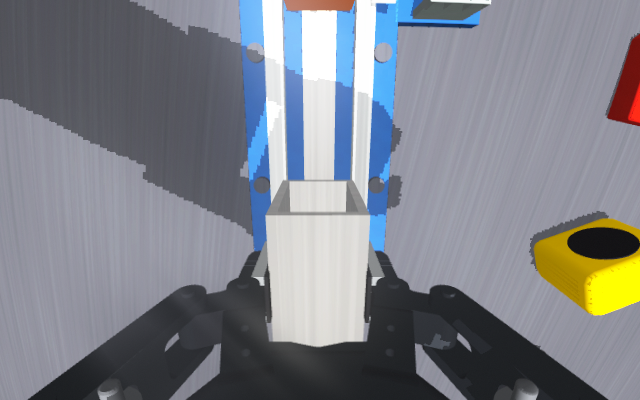

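Run:
```python
import cv2
a=cv2.imread('pics/w7.png'); cv2.imwrite('pics/c7.png',cv2.resize(a[0:230,230:410],None,fx=2.6*1.7,fy=2.6,interpolation=cv2.INTER_CUBIC))
```

```text
(no output)
```

View pics/c7.png

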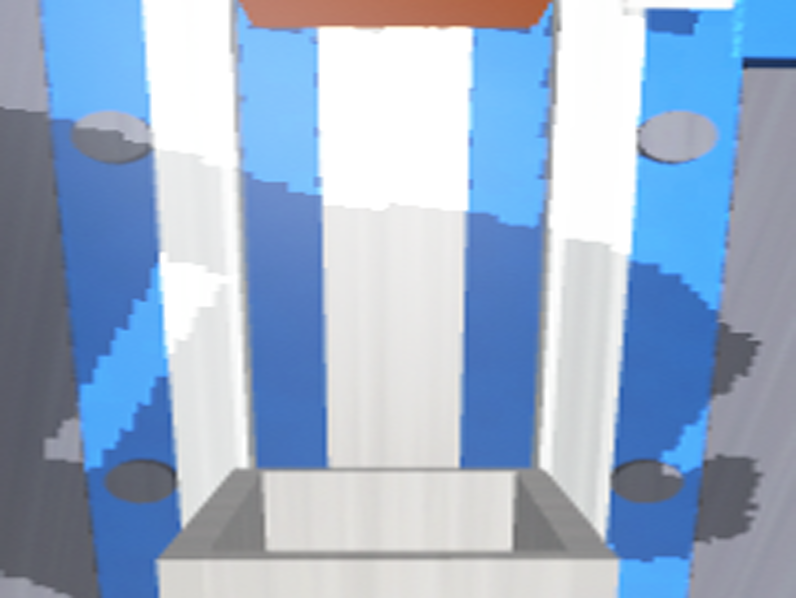

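The crop shows the blank about 1 mm off the track's middle (strip centre column 319.1, blank 318.0). I'll correct by +1 mm in x and lower.

```bash
python3 -m pendant '[[[1,0.001,0,-0.01,0],[1,0.001,0,-0.02,0],[1,0.001,0,-0.03,0],[1,0.001,0,-0.04,0],[1,0.001,0,-0.045,0],[1,0.001,0,-0.049,0],[1,0.001,0,-0.049,0],[1,0.001,0,-0.049,0]]]' 50
python3 - <<'E'
from h import *
s=snap('side','s7'); print(s['force'],s['eef_pos'],s['grip_width'],s['time_s'])
a=cv2.imread('pics/s7.png'); cv2.imwrite('pics/c8.png',cv2.resize(a[140:300,250:430],None,fx=3.5,fy=3.5,interpolation=cv2.INTER_CUBIC))
E
```

```text
time_s: 11.8
eef_pos: [513.6, -15.2, 35.4]
ee_rot: [0.0, 0.996, 0.088, 0.0]
force: [-0.1, -0.3, -2.7]
grip_width: 0.456
[-0.07706685 -0.26454645 -2.69807066] [513.62716159 -15.24861063  35.36090063] 0.4563103087844477 11.8
```

View pics/c8.png

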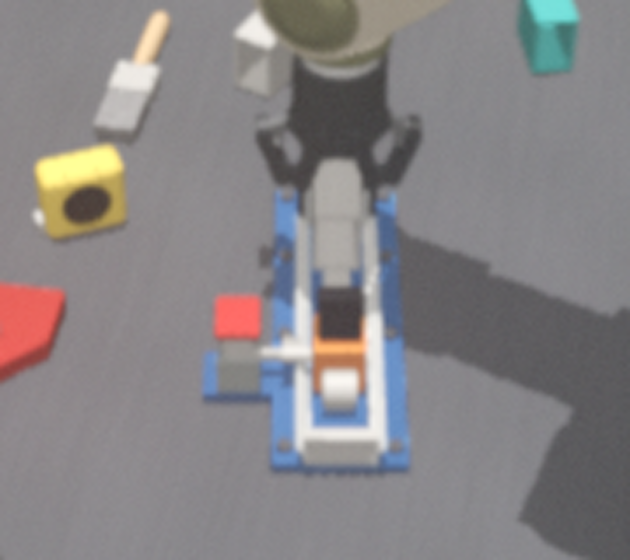

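```bash
python3 -m pendant '[[[0.3,0,0,0,0],[-1,0,0,0,0],[-1,0,0,0,0],[-1,0,0,0,0],[-1,0,0,0.01,0],[-1,0,0,0.05,0],[-1,0,0,0.1,0],[-1,0,0,0.14,0],[-1,0,0,0.16,0],[-1,0,0,0.16,0]]]' 50
python3 - <<'E'
from h import *
s=snap('wrist','w8'); print(s['force'],s['eef_pos'],s['grip_width'],s['time_s'])
E
```

```text
time_s: 12.85
eef_pos: [514.6, -15.5, 199.0]
ee_rot: [0.001, 0.996, 0.088, 0.003]
force: [0.8, -0.3, 0.4]
grip_width: 1.002
[ 0.78513173 -0.31101452  0.44311635] [514.61738955 -15.47842748 198.99029809] 1.0015167529281621 12.85
```

View pics/w8.png

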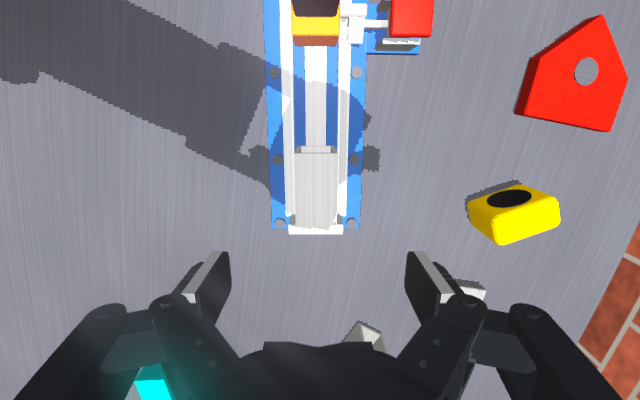

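Blank 1 stands straight in the track at (316,190), next to the end stop. On to blank 2.

```bash
python3 - <<'E'
from h import *
C=cloud('wrist','w8'); m=((C[...,2]>64)&(C[...,2]<76)).astype(np.uint8); n,l=cv2.connectedComponents(m); P=C[l==l[195,316]]
r=cv2.minAreaRect(P[:,:2].astype(np.float32)); print(len(P),r,np.median(P[:,2]))
p=[519.5,-54.6,1.7478]; c,s=np.cos(p[2]),np.sin(p[2]); d=np.array(r[0])-p[:2]; print('local',d@[c,s],d@[-s,c])
E
python3 -m pendant '[[[-1,0.0987,-0.2326,0,-31],[-1,0.0987,-0.2326,0,-31],[-1,0.0987,-0.2326,0,-31],[-1,0.0987,-0.2326,0,-31],[-1,0.0987,-0.2326,0,-31],[-1,0.0987,-0.2326,0,-31],[-1,0.0987,-0.2326,0,-31],[-1,0.0987,-0.2326,-0.04,-31],[-1,0.0987,-0.2326,-0.08,-31],[-1,0.0987,-0.2326,-0.1,-31],[-1,0.0987,-0.2326,-0.1,-31]]]' 50
python3 - <<'E'
from h import *
s=snap('wrist','w9'); print(s['force'],s['eef_pos'],s['time_s'])
E
```

```text
3074 ((512.8839111328125, -15.335243225097656), (40.05220413208008, 69.02853393554688), 10.205232620239258) 69.86138419822805
local 39.816239293586456 -0.4010548673484433
time_s: 14.0
eef_pos: [610.5, -245.4, 92.0]
ee_rot: [-0.001, 0.984, -0.181, -0.003]
force: [0.1, 0.0, 0.0]
grip_width: 0.994
[0.08193316 0.00248223 0.01803528] [ 610.47586712 -245.42531654   91.96318911] 14.0
```

View pics/w9.png

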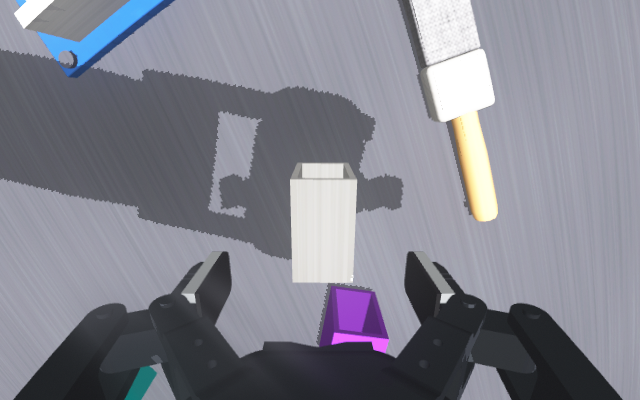

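Blank 1 measures local x 39.8, y -0.4, top at z 70, so it is seated. Blank 2 lies between the fingers at (323,230), with the purple one clear at (355,318). Descend and grip.

```bash
python3 -m pendant '[[[-1,0,0,-0.03,0],[-1,0,0,-0.055,0],[-1,0,0,-0.071,0],[-1,0,0,-0.071,0],[-1,0,0,-0.071,0],[0,0,0,-0.071,0],[1,0,0,-0.071,0],[1,0,0,-0.071,0],[1,0,0,-0.071,0],[1,0,0,-0.071,0],[1,0,0,-0.071,0],[1,0,0,-0.071,0]]]' 50
python3 - <<'E'
from h import *
s=snap('wrist','w10'); print(s['force'],s['eef_pos'],s['time_s'])
E
```

```text
time_s: 15.25
eef_pos: [612.6, -248.1, 25.1]
ee_rot: [0.0, 0.983, -0.181, 0.001]
force: [0.6, 0.1, 5.1]
grip_width: 0.456
[0.5974847  0.13493106 5.09185067] [ 612.55867617 -248.07763337   25.11473307] 15.25
```

View pics/w10.png

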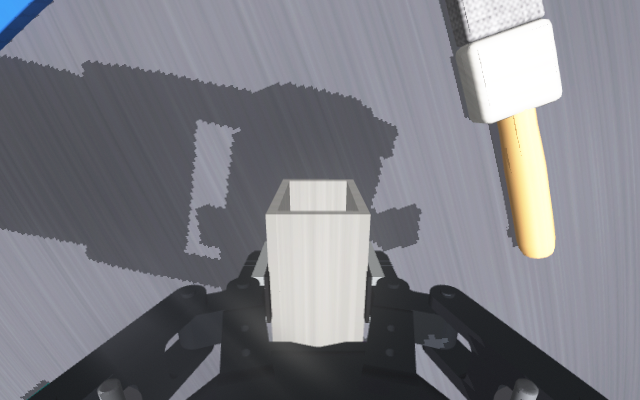

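```bash
python3 -m pendant '[[[1,0,0,0.04,0],[1,0,0,0.08,0],[1,0,0,0.12,0],[1,-0.013,0.036,0.12,8],[1,-0.0295,0.0815,0.12,16],[1,-0.046,0.127,0.12,24],[1,-0.0625,0.1725,0.12,31],[1,-0.079,0.218,0.12,31],[1,-0.0955,0.2635,0.12,31],[1,-0.108,0.298,0.12,31],[1,-0.1133,0.3143,0.11,31],[1,-0.1133,0.3143,0.08,31],[1,-0.1133,0.3143,0.07,31],[1,-0.1133,0.3143,0.07,31],[1,-0.1133,0.3143,0.07,31]]]' 50
python3 - <<'E'
from h import *
s=snap('wrist','w11'); print(s['force'],s['eef_pos'],s['ee_rot'],s['time_s'])
s=snap('side','s11')
a=cv2.imread('pics/s11.png'); cv2.imwrite('pics/c9.png',cv2.resize(a[140:300,250:430],None,fx=3.5,fy=3.5,interpolation=cv2.INTER_CUBIC))
E
```

```text
time_s: 16.8
eef_pos: [499.3, 66.0, 94.9]
ee_rot: [0.0, 0.996, 0.088, 0.0]
force: [0.1, -0.9, -2.0]
grip_width: 0.464
[ 0.14493799 -0.87475365 -2.03534937] [499.32895388  66.03484855  94.88709471] [4.70876152e-05 9.96144502e-01 8.77272299e-02 2.49149023e-04] 16.8
```

View pics/w11.png

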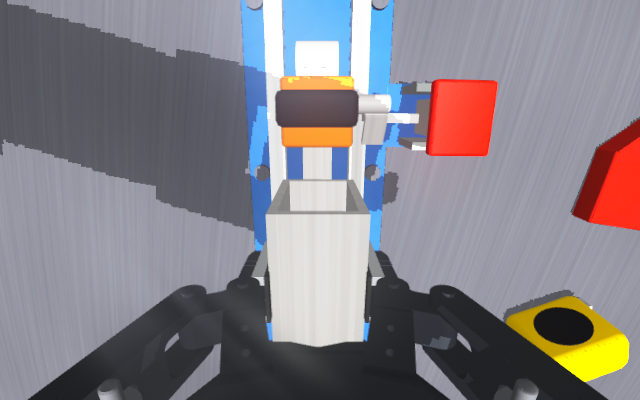

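View pics/c9.png

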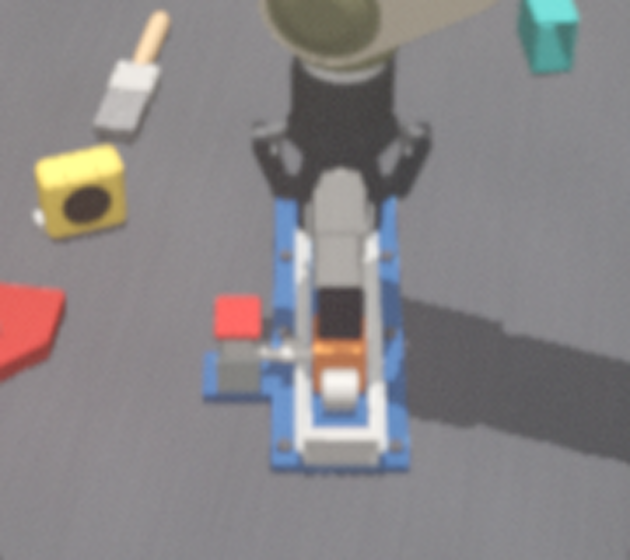

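Blank 2 hangs centred over the track between blank 1 and the follower face. Lower, release and rise.

```bash
python3 -m pendant '[[[1,0,0,-0.01,0],[1,0,0,-0.02,0],[1,0,0,-0.03,0],[1,0,0,-0.04,0],[1,0,0,-0.05,0],[1,0,0,-0.056,0],[1,0,0,-0.059,0],[1,0,0,-0.059,0],[1,0,0,-0.059,0]]]' 50
python3 -m pendant '[[[0.3,0,0,0,0],[-1,0,0,0,0],[-1,0,0,0,0],[-1,0,0,0,0],[-1,0,0,0.01,0],[-1,0,0,0.05,0],[-1,0,0,0.1,0],[-1,0,0,0.14,0],[-1,0,0,0.15,0],[-1,0,0,0.15,0],[-1,0,0,0.15,0]]]' 50
python3 - <<'E'
from h import *
s=snap('wrist','w12'); print(s['force'],s['eef_pos'],s['time_s'])
E
```

```text
time_s: 17.8
eef_pos: [499.1, 66.4, 35.4]
ee_rot: [0.0, 0.996, 0.088, 0.0]
force: [0.5, 0.3, -2.3]
grip_width: 0.46
time_s: 18.9
eef_pos: [498.2, 66.5, 184.2]
ee_rot: [-0.0, 0.996, 0.088, -0.001]
force: [0.7, -0.3, -0.6]
grip_width: 0.999
[ 0.69399456 -0.31199003 -0.5946499 ] [498.24075918  66.51696737 184.23555225] 18.9
```

View pics/w12.png

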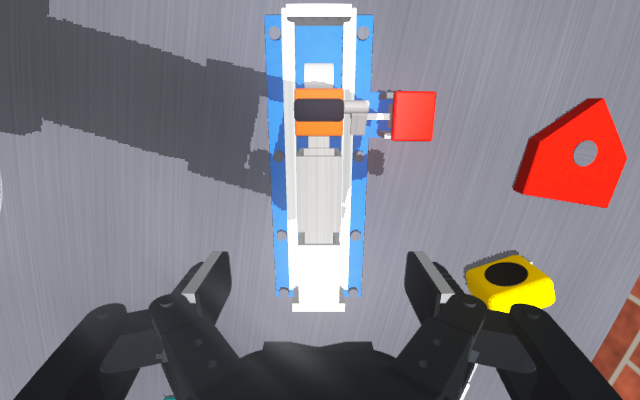

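```bash
python3 - <<'E'
from h import *
C=cloud('wrist','w12'); p=[519.5,-54.6,1.7478]; c,s=np.cos(p[2]),np.sin(p[2])
def rect(P,k):
    r=cv2.minAreaRect(P[:,:2].astype(np.float32)); d=np.array(r[0])-p[:2]; print(k,len(P),np.round(r[0],1),np.round(r[1],1),round(r[2],1),'local',(d@[c,s]).round(1),(d@[-s,c]).round(1),'z',np.median(P[:,2]))
m=((C[...,2]>64)&(C[...,2]<78)).astype(np.uint8); n,l=cv2.connectedComponents(m)
for k,(u,v) in {'blank2':(318,205),'blank1':(319,275),'red':(413,116)}.items(): rect(C[l==l[v,u]],k)
m=((C[...,2]>98)&(C[...,2]<112)).astype(np.uint8); n,l=cv2.connectedComponents(m); rect(C[l==l[110,318]],'grip')
E
python3 -m pendant '[[[1,0.0636,0.0817,0,0],[1,0.0636,0.0817,0,0],[1,0.0636,0.0817,-0.03,0],[1,0.0636,0.0817,-0.07,0],[1,0.0636,0.0817,-0.085,0],[1,0.0636,0.0817,-0.085,0],[1,0.0636,0.0817,-0.085,0],[1,0.0636,0.0817,-0.085,0]]]' 50
python3 - <<'E'
from h import *
s=snap('wrist','w13'); print(s['force'],s['eef_pos'],s['grip_width'],s['time_s'])
E
```

```text
blank2 3403 [498.2  66.6] [40.  69.5] 9.9 local 123.0 -0.4 z 69.88167360655507
blank1 2712 [512.9 -15.7] [40.2 72.2] 10.0 local 39.4 -0.3 z 69.84421943815252
red 2096 [562.6 147.8] [35.2 39.2] 10.7 local 191.7 -78.0 z 75.01324999545366
grip 1132 [485.3 138.3] [35.5 15.4] 10.1 local 195.9 -0.3 z 104.75674983503174
time_s: 19.75
eef_pos: [563.0, 148.1, 101.3]
ee_rot: [0.0, 0.996, 0.088, 0.001]
force: [0.1, 0.3, 0.2]
grip_width: 0.003
[0.0581723  0.30574928 0.23633343] [562.9983594  148.1103915  101.27541117] 0.002884892942523272 19.75
```

View pics/w13.png

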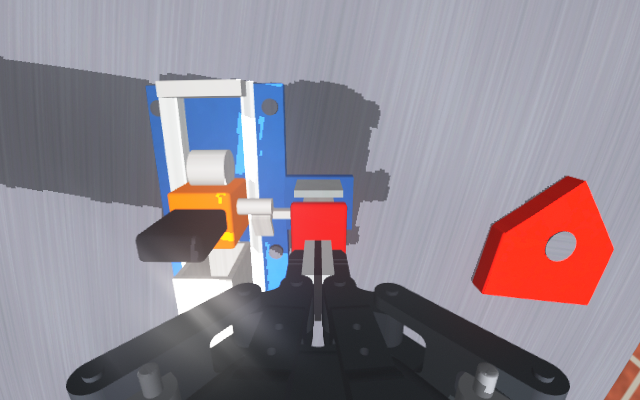

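Both blanks are seated (local x 39.4 and 123.0, y about -0.4), and the closed fingertips are over the red plate (318,225). Before pressing, a quick check that the gripper's knuckles clear the grip top (z 105).

Run:
```python
from h import *
C=cloud('wrist','w13'); p=[519.5,-54.6,1.7478]; c,s=np.cos(p[2]),np.sin(p[2])
for u,v in ((92,372),(150,345),(240,292),(150,375),(270,300),(318,260),(300,290)):
    P=C[v,u]; d=P[:2]-p[:2]; print((u,v),'local',(d@[c,s]).round(0),(d@[-s,c]).round(0),'z',P[2].round(0))
```

```text
(92, 372) local 204.0 -22.0 z 189.0
(150, 345) local 203.0 -31.0 z 178.0
(240, 292) local 205.0 -51.0 z 154.0
(150, 375) local 202.0 -36.0 z 187.0
(270, 300) local 198.0 -60.0 z 150.0
(318, 260) local 203.0 -78.0 z 128.0
(300, 290) local 204.0 -71.0 z 151.0
```

```bash
python3 -m pendant '[[[1,0,0,-0.015,0],[1,0,0,-0.024,0],[1,0,0,-0.03,0],[1,0,0,-0.035,0],[1,0,0,-0.039,0],[1,0,0,-0.041,0],[1,0,0,-0.041,0],[1,0,0,-0.041,0],[1,0,0,-0.041,0]]]' 50
python3 - <<'E'
from h import *
s=snap('wrist','w14'); print(s['force'],s['eef_pos'],s['grip_width'],s['time_s'])
E
```

```text
time_s: 20.7
eef_pos: [562.7, 148.3, 60.0]
ee_rot: [-0.0, 0.996, 0.088, 0.0]
force: [-2.9, 0.4, 5.8]
grip_width: 0.002
[-2.86348062  0.3782897   5.80931688] [562.69504824 148.25768668  59.99455551] 0.001564789252118623 20.7
```

View pics/w14.png

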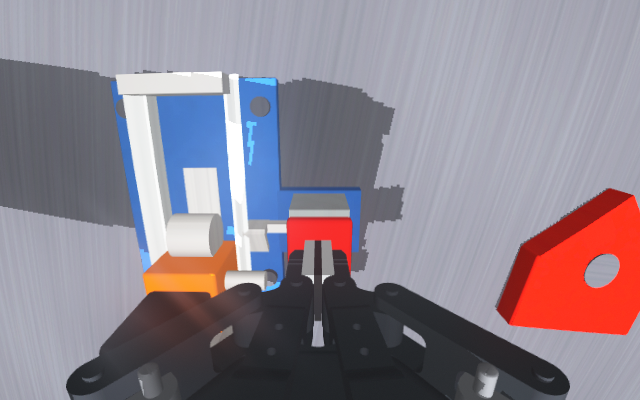

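The follower has sprung forward, now at (190,262), past the catch. Rise and inspect.

```bash
python3 -m pendant '[[[1,0,0,0.02,0],[1,0,0,0.06,0],[1,0,0,0.11,0],[1,0,0,0.15,0],[1,-0.05,-0.06,0.18,0],[1,-0.064,-0.08,0.18,0],[1,-0.064,-0.08,0.18,0],[1,-0.064,-0.08,0.18,0],[1,-0.064,-0.08,0.18,0]]]' 50
python3 - <<'E'
from h import *
s=snap('wrist','w15'); print(s['force'],s['eef_pos'],s['time_s'])
C=cloud('wrist','w15'); p=[519.5,-54.6,1.7478]; c,sn=np.cos(p[2]),np.sin(p[2])
L=np.stack([(C[...,:2]-p[:2])@[c,sn],(C[...,:2]-p[:2])@[-sn,c]],-1)
def q(m,k): print(k,m.sum(),np.percentile(L[m],[2,50,98],axis=0).round(1).tolist(),np.percentile(C[m][:,2],[5,50,95]).round(1))
q((C[...,2]>63)&(C[...,2]<74)&(abs(L[...,1])<30)&(L[...,0]<70)&(L[...,0]>-10),'tops<70')
q((C[...,2]>63)&(C[...,2]<74)&(abs(L[...,1])<30)&(L[...,0]>=72)&(L[...,0]<160),'tops>72')
q((C[...,2]>98)&(C[...,2]<112)&(abs(L[...,1])<30),'grip')
q((C[...,2]>50)&(C[...,2]<85)&(abs(L[...,1]+78)<25)&(abs(L[...,0]-192)<30),'red')
snap('scene','sc15')
a=cv2.imread('pics/sc15.png'); cv2.imwrite('pics/c10.png',cv2.resize(a[120:350,140:460],None,fx=2.4,fy=2.4,interpolation=cv2.INTER_CUBIC))
E
```

```text
time_s: 21.65
eef_pos: [498.9, 68.7, 239.0]
ee_rot: [-0.0, 0.996, 0.088, -0.0]
force: [0.4, 0.4, 0.1]
grip_width: -0.002
[0.35798477 0.43357948 0.10921011] [498.91026662  68.65861896 238.95807354] 21.65
tops<70 427 [[48.1, -19.4], [62.8, -0.1], [69.4, 19.1]] [68.6 69.7 70.9]
tops>72 2255 [[73.6, -19.8], [108.2, -0.2], [139.4, 18.7]] [68.6 69.7 70.9]
grip 670 [[154.1, -16.9], [161.7, -0.3], [169.1, 16.5]] [102.7 104.7 106.2]
red 1408 [[172.0, -94.2], [191.7, -77.5], [210.5, -61.6]] [73.5 75.  76.2]
```

View pics/w15.png

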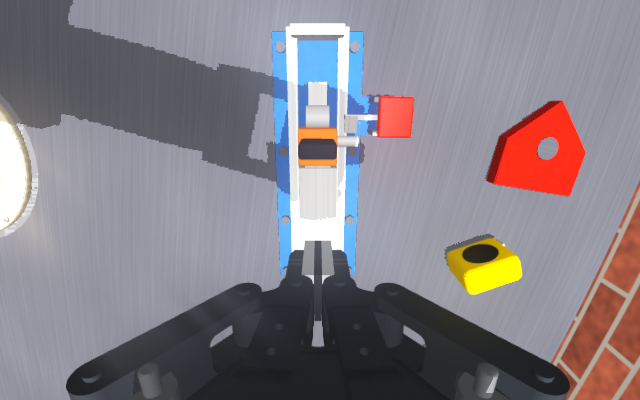

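View pics/c10.png

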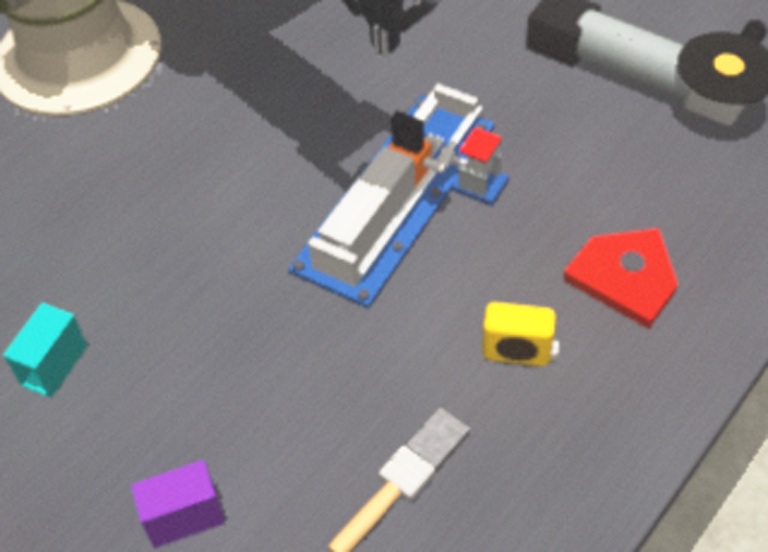

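Both views show the two blanks end to end against the end stop. The grip is at local x 161.7, so the follower is at about 0.130. The red plate is up (z 75) and the arm is clear. Handing in.

```bash
python3 -c "
from rig import order
print(order.finish_job())"
```

```text
the job is handed in; nothing more can be done
None
```

The job is done and handed in; `finish_job` gave no verdict. I pulled the follower back by its black grip to about 0.185 m and let it go onto the catch. I stood the two bare-metal blanks in the track, then pressed the red plate so the follower sprang forward and clamped them. It took about 22 s of the 72 s allowed.

- **Follower and catch plate:** the follower was at about 0.130 m. The red plate was back up, its top at 75 mm.
- **Blanks:** both tops were at about 70 mm, within 0.5 mm of the track's middle line, and end to end against the end stop. I measured their angle only before clamping, when it matched the track to within a fraction of a degree.
- **Other things:** the tape measure, grinder, magnet, brush and coloured look-alikes looked undisturbed in the last pictures. I did not measure their positions again.
- **Robot:** the gripper was clear of everything, with near-zero wrist force.

No check failed. The only disagreement was in the first pose estimate: the two fixed cameras differed by several millimetres on the magazine. I used the closer wrist-camera view instead. I could not measure how hard the follower presses; it rests against the blanks under its 7 to 9 N spring.

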